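# Push the board carrier home and lock it through the guard window

### The arm

A 6-joint arm with a two-finger parallel gripper is mounted at the origin on a cart in front of the work surface, level with it; the furniture and walls round the work are solid. World frame = base frame: x ahead of the robot, y to its left, z up, the work surface at z = 0. Lengths are in mm, angles in rad, forces in N, time in s.
With the tool pointing down it reaches from about 275 to 850 mm from the base axis. Payload 5.2 kg.
Tool frame: the origin (TCP) lies where the fingers leave the gripper's body, on its centre line; the fingertips stand 73 mm ahead of it and the grasp point (between the pads) lies 54 mm ahead of it; z points along the fingers, y is the direction in which the jaws open and shut (so a half turn about z gives the same grasp; the last joint's range is limited). The gripper opens to 85 mm and grips with 20 to 120 N. Pads are 22 mm wide; open, the fingers measure 114 mm over their backs; the gripper's body (76 mm by 85 mm) begins 54 mm behind the grasp point. The pads swing forward as they close: fully open they stand 13 mm farther back than shut.
Start: joints at [1.141, 0.259, 1.535, -0, 1.348, -0.203], TCP at [123.651, 535.925, 303.91] pointing down, gripper open.
Joint ranges: [-3.14, 3.14], [-0.91, 2.08], [0.19, 2.58], [-1.22, 4.36], [0.22, 2.71], [-3.12, 3.12]. Speed limits (rad/s): [2.57, 2.57, 3.14, 3.14, 3.14, 3.14].

### API

Orientations are given as a rotation vector (axis times angle).
In Python, from bench import bot gives the robot as it stands. The module is installed in compiled form; this text tells all that it offers.
- The arm moves only by the shell command python3 -m handwheel 'ROWS' [FORCE]. ROWS is JSON, a list that holds one entry, the list of rows, each a list of 5 numbers: the shift along the tool's x, y, z in m, then the turn about the tool's z in rad, then the closure, from -1 (fully open) to 1 (shut). A call has 1 to 20 rows; each row shifts and turns the pose as measured when the row begins, along the tool's axes as they then stand; what a row does not reach is not made up. A row lasts 1/10 s, in which the tool goes at most 50 mm and 8.59 degrees, less where a joint would pass 70% of its speed; a pose out of reach is approached as far as the arm can. A call is refused whole if a number of a shift passes 0.05 or a number of a turn 0.15, either way. A call with a gripper value outside its range is refused whole. The fingers move at their own pace and stop on an object; FORCE is the grip in N (left out, the last holds). Time passes only in rows, so rows that do not move let the fingers close. It gives the time, the measured TCP pose, the force and the opening at its end, in the units of the state.
- bot.state(): the state, without advancing time (a new reading comes with each control period).
- bot.capture(name): name is "scene" or "top" or "wrist"; returns the picture (420x560x3 uint8, red, green, blue); there is no depth.
- bot.camera_info(name): a dict with "fov_y" (degrees; the focal length in pixels is half the picture's height over the tangent of half this angle, whatever the lens; pixels are square), "cx", "cy" (the principal point, pixels), "camera_from_world" (4x4, takes a point from world to camera coordinates); the wrist camera has in their place "T_tool_cam" (4x4, takes a point from camera to tool coordinates, whose origin is the TCP and whose axes are the flange's). Camera axes: x right, y down, z forward; pixel columns grow to the right and rows downward; lengths in mm; the calibration is good to about 2 mm. The wrist camera is an equidistant fisheye: a pixel r from the principal point sees the ray r / f radians off the axis. A picture is of the moment at which its call begins: read the wrist's pose just before it. camera_info takes no time and is no camera call.
- bot.close_job(): hands the job in, once; it reports no verdict.
The state is a dict: "time_s": time; "joint_positions": joint angles; "joint_velocities": joint speeds; "joint_efforts": joint torques, N m; "ee_pos": TCP position; "orientation": TCP orientation; "contact_force": force on the tool from outside, world axes, zero at the start; "moment": the same for the moment, N m; "grip_width": finger opening in mm.
Only numpy, scipy, OpenCV 4.12 (cv2) and the standard library are available. Lean on these libraries where they do the work, as an engineer would, in place of code of your own. Each camera call takes 0.05 s, during which the arm holds its last target.

### The job

With the fingertips, push the board carrier by its upright rear plate fully home into the dock, so that it rests against the back stop. Then reach down through the window in the top of the guard and press the black lever pad all the way down, so that the carrier is locked, without ever touching the guard frame; withdraw. Do not lift the carrier, and leave the bottle, the nozzle and the tin alone.

Things in the scene. Friction and masses are not known exactly. Their poses are not given: they have to be found in the camera images.
- dock: fixed aluminium dock, bed 285 x 130 x 6 mm, moved and turned each time. Origin on the bench below the pressed lever pad; +x is the way the carrier is pushed home (away from the robot), +y left of that, z up. Bed from x = -210 to +75 mm; two guide rails along x, inner faces y = +-32.5 mm, outer +-40.5 mm, tops z = 17 mm; back stop's near face at x = +40 mm
- guard: fixed grey guard over the far part of the dock, dock x = -64 to +74 mm, 130 mm wide; origin and axes as the dock. Four posts, clear panels all round and a top frame with a window, 5 mm thick, upper face at z = 110 mm. The front panel's lower edge is 55 mm above the bench; the carrier slides in under it. No part of the robot may touch the guard
- window (a point): centre of the window in the guard's top frame, at the frame's upper face (dock x = +5, y = 0, z = 110 mm); axes as the dock. The opening is 90 mm along dock x and 84 mm along dock y
- carrier: loose light grey sled, 170 x 60 mm, 10 mm thick, about 0.25 kg, green board on its far half, slot in the middle, upright rear plate 60 wide, 48 high, 6 mm thick. Origin: middle of the lower edge of the rear plate's near face (push there); +x toward the back stop, z up. Lies between the rails on the bed, 45 to 80 mm short of home; slides with 1 to 2 N, 2.5 mm play a side
- carrier_home (a point): fixed point of the dock where the carrier's origin lies when it is fully home against the back stop (dock x = -130, y = 0, z = 6 mm)
- lever (a joint): angle of the steel lever inside the guard, rad: 0 = raised, 0.42 = fully pressed (hard stop). Pivot along dock y at dock x = +58, z = 60 mm. It turns against friction (2 to 8 N at the pad) and stays where it is left, no spring. Its tongue enters the carrier's slot only if the carrier is home within about 7 mm; else it lands on the sled and stops halfway
- lever_pad (a point): centre of the top face of the black pad on the lever, 28 mm (dock x) by 36 mm (dock y), facing up and tilted by the lever's angle; pressed, it lies level at dock x = 0, z = 74 mm; fully raised, at dock x = +11, z = 96 mm
- flux_bottle: loose brown bottle, 35 mm across, 102 mm high, standing left of the guard; origin under its centre. Leave alone
- nozzle: loose grey metal nozzle, 25 x 31 x 40 mm, standing left of the dock; origin under its centre. Leave alone
- tip_tin: loose round white tin, 50 mm across, 24 mm high, right of the near end of the dock; origin under its centre. Leave alone
Things that resemble listed ones, but are neither listed nor needed, are in the scene too. Several things have the shape of the carrier; the one meant has the colours described above.

How it is judged:
By the outcome, as a careful person would: the job done as asked, in the order asked, and still so for the second after the job is handed in, with the robot touching nothing.
It also fails if it takes over 40 s, if anything falls off the work surface, if the arm or the gripper's body presses on something with over 40 N, if the wrist force passes 120 N, or if a joint passes its speed limit or range.

## Working session

There is one attempt and no reset: what is moved stays moved. The work goes in short steps, Python scripts to look and compute and a shell command to move; the robot and the scene stay as the last step left them, time stands still between calls to the robot, and variables do not carry over. Pictures are saved under pics/ and viewed, and the job is handed in when it is done.

```bash
mkdir -p pics
python3 - <<'E'
from bench import bot
import cv2,json
s=bot.state();print({k:(v if not hasattr(v,'tolist') else v.tolist()) for k,v in s.items()})
for n in ["scene","top","wrist"]:
    im=bot.capture(n);cv2.imwrite(f"pics/{n}0.png",im[:,:,::-1]);print(n,bot.camera_info(n))
E
```

```text
{'time_s': 0.0, 'joint_positions': [1.1412132608049943, 0.2593445347669334, 1.536108840914849, 1.2849579876442984e-05, 1.3480224574238873, -0.20279414729181927], 'joint_velocities': [0.0015100446833316856, 0.0017752470248649076, 0.0010072061817290884, 0.0005678258837388652, 0.0013089447599686328, -0.0012167580314240288], 'joint_efforts': [0.0001748246313582058, -44.6024215221405, -29.057732820510864, -0.0001898702703329036, 0.01187612215289846, 2.7504646027409763e-05], 'ee_pos': [123.46229266689038, 535.5399075703474, 303.0634222691943], 'orientation': [-0.35541295374671694, -3.1208211212645627, 0.0028047977742566344], 'contact_force': [0.06836500910251564, -0.18668234325742394, 0.737514187962242], 'moment': [-0.03021039253077751, -0.02103463428826532, 0.04512473679622141], 'grip_width': 85.71378758231997}
scene {'fov_y': 50.039303254846246, 'cx': 281.97840513746274, 'cy': 212.32503293063976, 'camera_from_world': array([[ 6.59825791e-01, -7.51161510e-01,  1.96548299e-02,
        -2.55703013e+02],
       [-5.08208789e-01, -4.65376033e-01, -7.24671632e-01,
         3.83103062e+02],
   
[... 358 characters left out ...]

       [-9.96384574e-01, -2.90347431e-02, -7.98421261e-02,
         5.05316305e+02],
       [ 7.97719357e-02,  3.56965714e-03, -9.96806749e-01,
         1.09446573e+03],
       [ 0.00000000e+00,  0.00000000e+00,  0.00000000e+00,
         1.00000000e+00]])}
wrist {'fov_y': 65.70646984690485, 'cx': 281.02367198122147, 'cy': 200.66129388627863, 'T_tool_cam': array([[ 2.79407078e-04, -9.58562736e-01, -2.84881384e-01,
         7.34970464e+01],
       [ 9.99999946e-01,  3.17609154e-04, -8.79005730e-05,
        -4.68327397e-03],
       [ 1.74739149e-04, -2.84881344e-01,  9.58562773e-01,
        -6.92272185e+01],
       [ 0.00000000e+00,  0.00000000e+00,  0.00000000e+00,
         1.00000000e+00]])}
```

View pics/scene0.png

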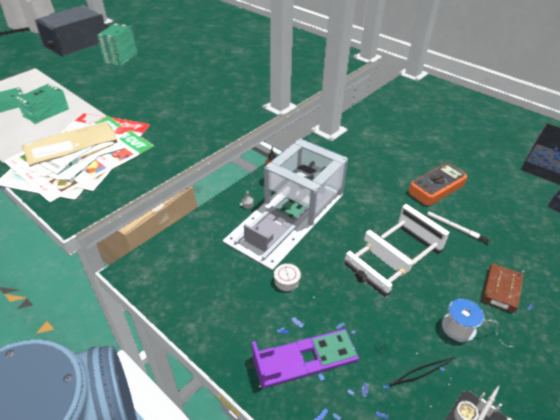

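View pics/top0.png

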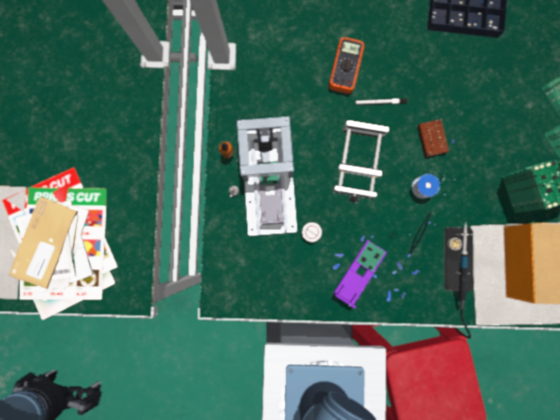

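View pics/wrist0.png

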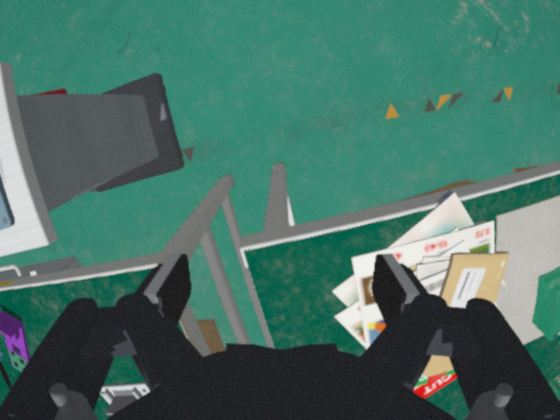

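```bash
cat > h.py <<'E'
import numpy as np,cv2
from bench import bot
def K(n):
    i=bot.camera_info(n);f=210/np.tan(np.radians(i['fov_y'])/2);return f,i['cx'],i['cy'],i['camera_from_world']
def plane(n,u,v,z):
    f,cx,cy,T=K(n);R=T[:3,:3];t=T[:3,3];c=-R.T@t;d=R.T@np.array([(u-cx)/f,(v-cy)/f,1]);return c+d*(z-c[2])/d[2]
def proj(n,p):
    f,cx,cy,T=K(n);q=T[:3,:3]@np.asarray(p,float)+T[:3,3];return np.array([cx+f*q[0]/q[2],cy+f*q[1]/q[2]])
def crop(src,dst,x0,y0,x1,y1,k):
    im=cv2.imread(src)[y0:y1,x0:x1];cv2.imwrite(dst,cv2.resize(im,None,fx=k,fy=k,interpolation=cv2.INTER_CUBIC))
E
python3 - <<'E'
from h import *
crop('pics/top0.png','pics/topc.png',210,100,330,250,4)
crop('pics/scene0.png','pics/scenec.png',210,130,360,300,4 if 0 else 3.5)
E
```

```text
(no output)
```

View pics/topc.png

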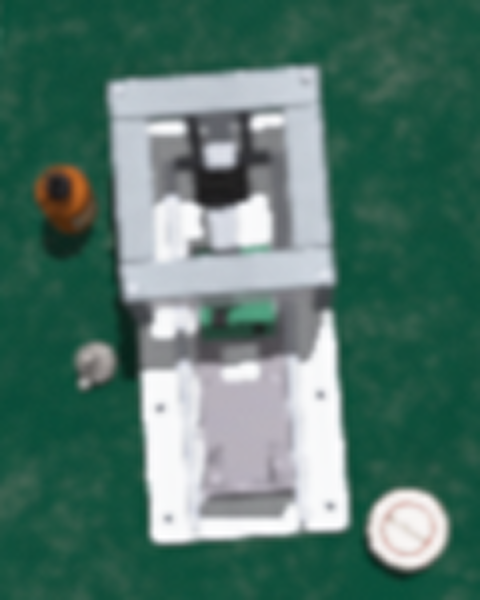

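View pics/scenec.png

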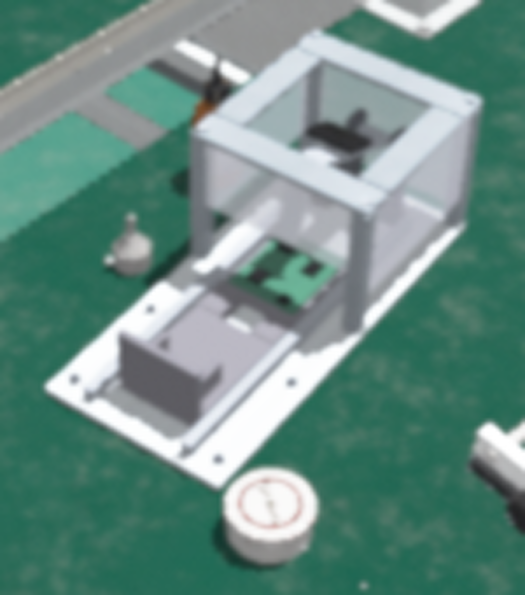

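Run:
```python
from h import *
def P(pts,z,x0=210,y0=100,k=4):
    return np.array([plane('top',x0+(u+.5)/k-.5,y0+(v+.5)/k-.5,z) for u,v in pts])
bed=P([(152,545),(349,528)],6);g=P([(107,83),(318,66),(335,285),(125,300)],110)
win=P([(147,118),(284,106),(292,247),(153,257)],110)
print('bed',bed.round(1),np.linalg.norm(bed[0]-bed[1]))
print('guard',g.round(1),[np.linalg.norm(g[i]-g[(i+1)%4]).round(1) for i in range(4)])
print('win',win.round(1),[np.linalg.norm(win[i]-win[(i+1)%4]).round(1) for i in range(4)])
# least squares rigid 2D fit on all
mod=np.array([[-210,65],[-210,-65],[74,65],[74,-65],[-64,-65],[-64,65],[50,42],[50,-42],[-40,-42],[-40,42]],float)
ob=np.vstack([bed,g,win])[:,:2]
mc=mod.mean(0);oc=ob.mean(0)
H=(mod-mc).T@(ob-oc);U,S,V=np.linalg.svd(H);R=V.T@U.T
t=oc-R@mc;print('yaw',np.degrees(np.arctan2(R[1,0],R[0,0])),'t',t);print((ob-(mod@R.T+t)).round(1))
np.savez('dock.npz',R=R,t=t)
# carrier plate top edge z=6+48=54: near face corners
pl=P([(200,495),(293,487)],54);print('plate',pl.round(1),((pl[:,:2]-t)@R).round(1))
print('home',R@[-130,0]+t,'win',R@[5,0]+t,'pad up',R@[11,0]+t)
for nm,(u,v),z in [('bottle',(62,225),0),('noz',(95,375),0),('tin',(405,535),0)]:
    q=P([(u,v)],z)[0];print(nm,q.round(0),((q[:2]-t)@R).round(0))
im=cv2.imread('pics/scene0.png')
def D(x,y,z): return proj('scene',[*(R@[x,y]+t),z])
print([D(*p).round(1) for p in [(-210,65,6),(-210,-65,6),(-64,65,110),(-64,-65,110),(74,-65,110),(74,65,110)]])
```

```text
bed [[435.2 214.5   6. ]
 [450.4  83.    6. ]] 132.40055221969746
guard [[718.8 243.8 110. ]
 [733.3 113.1 110. ]
 [596.1  98.8 110. ]
 [583.  227.6 110. ]] [np.float64(131.5), np.float64(138.0), np.float64(129.5), np.float64(136.8)]
win [[697.3 218.2 110. ]
 [707.4 133.5 110. ]
 [619.  125.9 110. ]
 [610.2 211.3 110. ]] [np.float64(85.3), np.float64(88.8), np.float64(85.9), np.float64(87.4)]
yaw 6.0644503343863585 t [652.85860944 170.98034199]
[[-2.   1.1]
 [-0.5 -1.2]
 [-0.8  0.4]
 [ 0.  -1.1]
 [-0.  -0.8]
 [ 0.6 -1.3]
 [-0.8  0.2]
 [ 0.4 -1. ]
 [ 1.4  0.9]
 [ 1.6  2.8]]
plate [[467.2 180.7  54. ]
 [474.1 121.1  54. ]] [[-183.6   29.3]
 [-183.   -30.7]]
home [523.58613037 157.2462183 ] win [657.83062787 171.50857751] pad up [663.79704998 172.14246015]
bottle [652. 284.   0.] [ 11. 113.]
noz [549. 258.   0.] [-94.  97.]
tin [447.  45.   0.] [-218. -104.]
[array([221.8, 239.4]), array([271.3, 267.6]), array([262.8, 166.3]), array([313.9, 189.8]), array([347.1, 157.2]), array([298.4, 137.2])]
```

Run:
```python
from h import *
crop('pics/top0.png','pics/topd.png',130,0,290,330,1.8)
crop('pics/scene0.png','pics/scened.png',50,60,350,300,2.6)
```

```text
(no output)
```

View pics/topd.png

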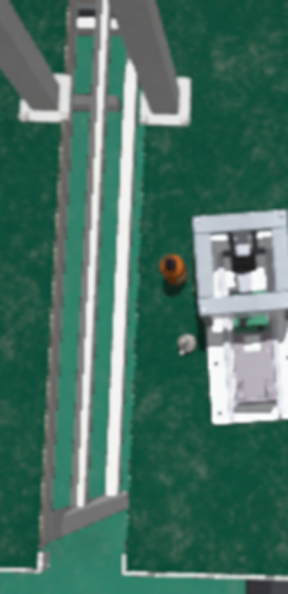

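View pics/scened.png

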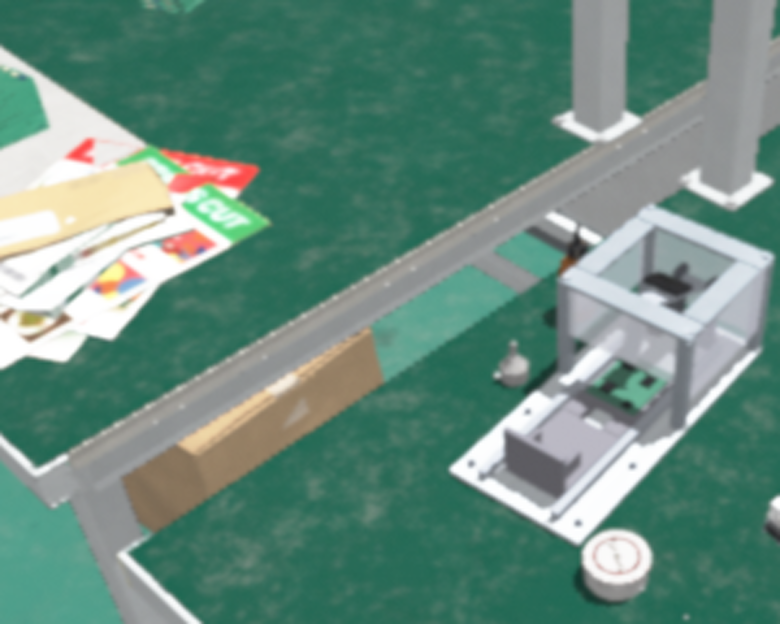

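The green-boarded light-grey sled in the dock (top ≈267,210; scene ≈265,240) is the carrier. The purple one (top 360,272) and the white frame (top 362,160) are only look-alikes. The dock fits within 2 mm, with the carrier about 53 mm short of home. I'll approach high with the gripper shut.

```bash
python3 -m handwheel '[[[-0.045,-0.035,0,0,1],[-0.045,-0.035,0,0,1],[-0.045,-0.035,0,0,1],[-0.045,-0.035,0,0,1],[-0.045,-0.035,0,0,1],[-0.045,-0.035,0,0,1],[-0.045,-0.035,0,0,1],[0,0,0,-0.11,1],[0,0,0,-0.11,1],[0,0,0,-0.11,1]]]' 40
python3 - <<'E'
from h import *
from scipy.spatial.transform import Rotation as Ro
s=bot.state();p=s['ee_pos'];print(s['time_s'],p,s['grip_width'],s['joint_positions']);A=Ro.from_rotvec(s['orientation']).as_matrix();print(A.round(3))
for n in ['wrist','scene']:
    im=bot.capture(n);cv2.imwrite(f'pics/{n}1.png',im[:,:,::-1])
E
```

```text
time_s: 1.15
ee_pos: [350.7, 256.0, 300.8]
orientation: [0.178, -3.135, 0.005]
contact_force: [-0.2, 0.5, 0.3]
grip_width: 0.1
1.15 [350.67498113 256.03756479 300.77094848] 0.08645172317619738 [ 0.37411677  0.05042643  1.79400218 -0.00230988  1.29977539 -1.30930565]
[[-0.994 -0.113 -0.002]
 [-0.113  0.994 -0.003]
 [ 0.002 -0.003 -1.   ]]
```

View pics/wrist1.png

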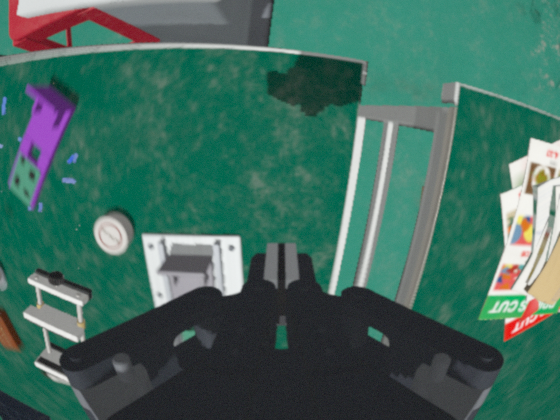

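View pics/scene1.png

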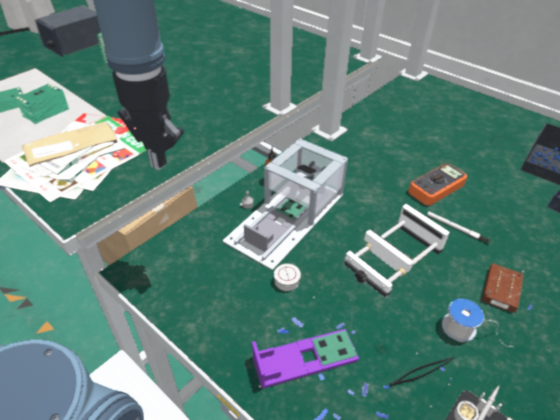

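```bash
python3 -m handwheel '[[[-0.025,-0.04,0,0,1],[-0.025,-0.04,0.0,0,1],[-0.025,-0.037,0.02,0,1],[0,0,0.03,0,1],[0,0,0,0,1],[0,0,0,0,1]]]'
python3 - <<'E'
from h import *
s=bot.state();p=s['ee_pos'];print(s['time_s'],p,s['orientation'],s['contact_force'])
np.savez('w2.npz',p=p,o=s['orientation'])
for n in ['wrist']:
    im=bot.capture(n);cv2.imwrite(f'pics/{n}2.png',im[:,:,::-1])
E
```

```text
time_s: 1.85
ee_pos: [440.1, 147.4, 250.7]
orientation: [-0.157, 3.136, -0.002]
contact_force: [-0.3, 0.5, 0.8]
grip_width: -0.1
1.85 [440.07538078 147.41733049 250.69426234] [-1.57194451e-01  3.13645504e+00 -2.40835418e-03] [-0.27865741  0.52924388  0.82426244]
```

View pics/wrist2.png

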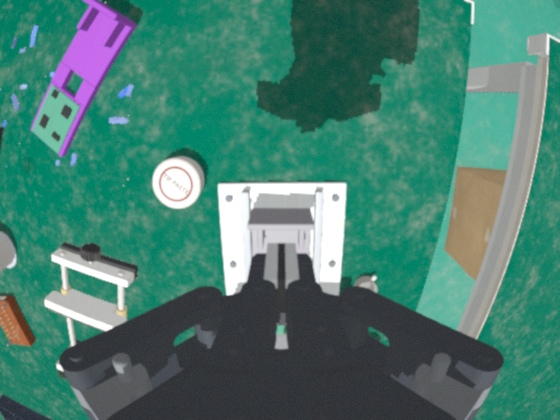

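```bash
cat >> h.py <<'E'
from scipy.spatial.transform import Rotation as Ro
def wplane(u,v,z,p,o):
    i=bot.camera_info('wrist');f=210/np.tan(np.radians(i['fov_y'])/2);T=i['T_tool_cam']
    a,b=u-i['cx'],v-i['cy'];r=np.hypot(a,b);th=r/f
    d=np.array([np.sin(th)*a/r,np.sin(th)*b/r,np.cos(th)]);A=Ro.from_rotvec(o).as_matrix()
    d=A@(T[:3,:3]@d);c=p+A@T[:3,3];return c+d*(z-c[2])/d[2]
E
python3 - <<'E'
from h import *
w=np.load('w2.npz');d=np.load('dock.npz');R,t=d['R'],d['t']
for nm,u,v,z in [('bedL',346,183.5,6),('bedR',219,184,6),('plL',315,209,54),('plR',249,209,54)]:
    q=wplane(u,v,z,w['p'],w['o']);print(nm,q.round(1),((q[:2]-t)@R).round(1))
crop('pics/wrist2.png','pics/w2c.png',200,165,370,305,4)
E
```

```text
bedL [435.6 212.5   6. ] [-211.6   64.3]
bedR [449.   85.6   6. ] [-211.8  -63.4]
plL [450.4 177.9  54. ] [-200.6   28.3]
plR [456.1 121.2  54. ] [-200.9  -28.7]
```

View pics/w2c.png

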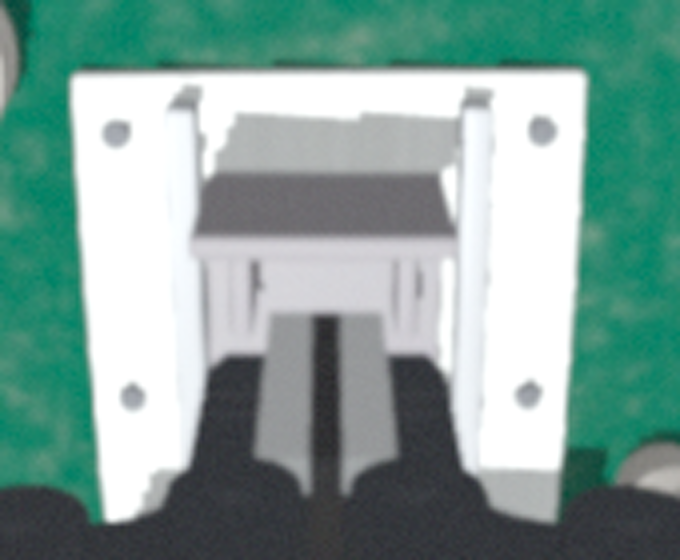

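Run:
```python
from h import *
w=np.load('w2.npz');d=np.load('dock.npz');R,t=d['R'],d['t']
for nm,u,v,z in [('botL',310,208,6),('botR',251,208,6),('topL',314.7,224.5,54),('topR',247.5,224.5,54)]:
    q=wplane(u,v,z,w['p'],w['o']);print(nm,q.round(1),((q[:2]-t)@R).round(1))
s=bot.state();print(((s['ee_pos'][:2]-t)@R))
```

```text
botL [464.9 179.4   6. ] [-186.    28.3]
botR [470.9 119.7   6. ] [-186.3  -31.7]
topL [464.6 179.5  54. ] [-186.3   28.4]
topR [470.5 120.9  54. ] [-186.6  -30.5]
[-214.54405749   -0.65734304]
```

```bash
python3 -m handwheel '[[[0,0,0.045,0,1],[0,0,0.045,0,1],[0,0,0.045,0,1],[0,0,0.018,0,1],[0,0,0,0,1],[-0.005,0,0,0,1],[-0.004,0,0,0,1],[0,0,0,0,1]]]'
python3 - <<'E'
from h import *
s=bot.state();p=s['ee_pos'];print(s['time_s'],p,s['orientation'],s['contact_force'])
d=np.load('dock.npz');print((p[:2]-d['t'])@d['R'])
im=bot.capture('wrist');cv2.imwrite('pics/wrist3.png',im[:,:,::-1])
E
```

```text
time_s: 2.7
ee_pos: [456.3, 156.0, 106.6]
orientation: [-0.167, 3.112, 0.001]
contact_force: [-1.1, -0.5, -0.7]
grip_width: 0.0
2.7 [456.34598371 156.03372481 106.56814028] [-1.67298613e-01  3.11230113e+00  5.28136728e-04] [-1.11140752 -0.46352497 -0.72784942]
[-196.99194606    5.89801886]
```

View pics/wrist3.png

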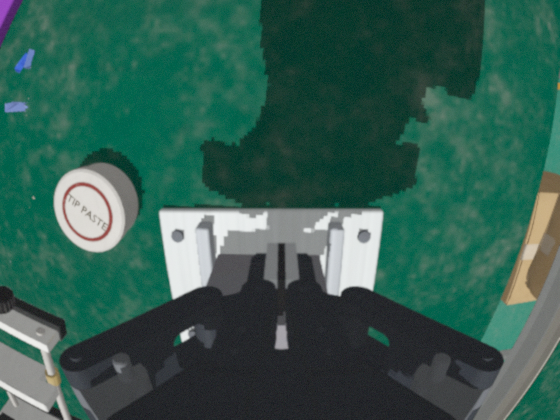

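Run:
```python
from h import *
s=bot.state();p=s['ee_pos']
A=Ro.from_rotvec(s['orientation']).as_matrix();d=np.load('dock.npz');R,t=d['R'],d['t']
print(s['time_s'],A.round(4)); tip=p+A@[0,0,73];print('tip',tip,(tip[:2]-t)@R,s['joint_velocities'],s['contact_force'])
```

```text
2.75 [[-0.9939 -0.1071  0.025 ]
 [-0.1071  0.9942  0.0017]
 [-0.025  -0.001  -0.9997]]
tip [458.0642613  156.11116845  33.63089408] [-195.27510279    5.79349804] [-0.00544981  0.00205168  0.01449693  0.00087811 -0.01505802 -0.002709  ] [ 1.06602071 -0.00558464  0.96406124]
```

```bash
python3 -m handwheel '[[[0.006,0,0,0,1],[0,-0.004,0.004,0,1],[0,-0.003,0.005,0,1],[0,0,0,0,1]]]'
python3 - <<'E'
from h import *
s=bot.state();p=s['ee_pos']
A=Ro.from_rotvec(s['orientation']).as_matrix();d=np.load('dock.npz');R,t=d['R'],d['t']
tip=p+A@[0,0,73];print('tip',tip,(tip[:2]-t)@R,A[:,2],s['contact_force'])
im=bot.capture('scene');cv2.imwrite('pics/scene4.png',im[:,:,::-1]);crop('pics/scene4.png','pics/scene4c.png',180,100,380,300,3)
E
```

```text
time_s: 3.15
ee_pos: [452.1, 147.8, 99.1]
orientation: [-0.167, 3.107, 0.001]
contact_force: [0.1, -1.2, 0.1]
grip_width: -0.0
tip [454.25321673 147.99944247  26.11294615] [-199.92179992   -1.87020634] [ 0.03012653  0.00210433 -0.99954388] [ 0.13102321 -1.21396179  0.14802285]
```

View pics/scene4c.png

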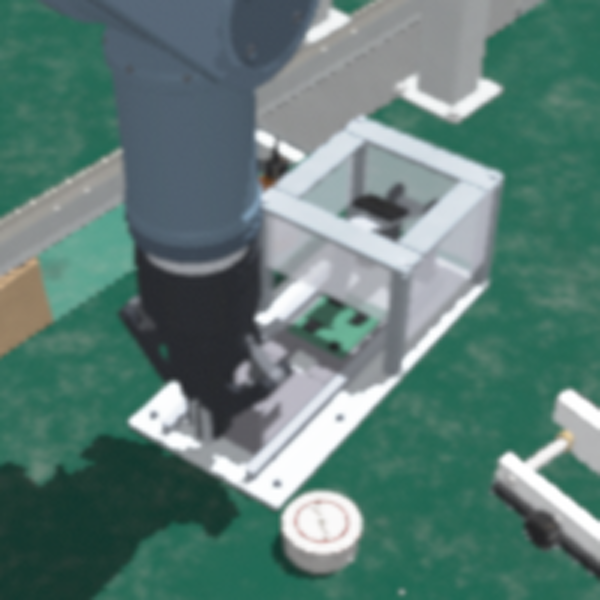

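```bash
python3 -m handwheel '[[[-0.006,0,0.0,0,1],[-0.008,0,0,0,1],[-0.008,0,0,0,1],[-0.008,0,0,0,1],[-0.008,0,0.001,0,1],[-0.006,0,0,0,1],[0,0,0,0,1]]]'
python3 - <<'E'
from h import *
s=bot.state();p=s['ee_pos']
A=Ro.from_rotvec(s['orientation']).as_matrix();d=np.load('dock.npz');R,t=d['R'],d['t']
tip=p+A@[0,0,73];print('tip',tip,(tip[:2]-t)@R,A[:,2],s['contact_force'])
im=bot.capture('scene');cv2.imwrite('pics/scene5.png',im[:,:,::-1]);crop('pics/scene5.png','pics/scene5c.png',180,100,380,300,3)
E
```

```text
time_s: 3.9
ee_pos: [499.3, 152.9, 98.6]
orientation: [-0.166, 3.11, 0.001]
contact_force: [0.1, -0.3, 0.4]
grip_width: 0.2
tip [501.25073841 153.0715764   25.60178078] [-152.65143491   -1.79160978] [ 0.0268367   0.00192939 -0.99963797] [ 0.09246588 -0.26508631  0.40453745]
```

View pics/scene5c.png

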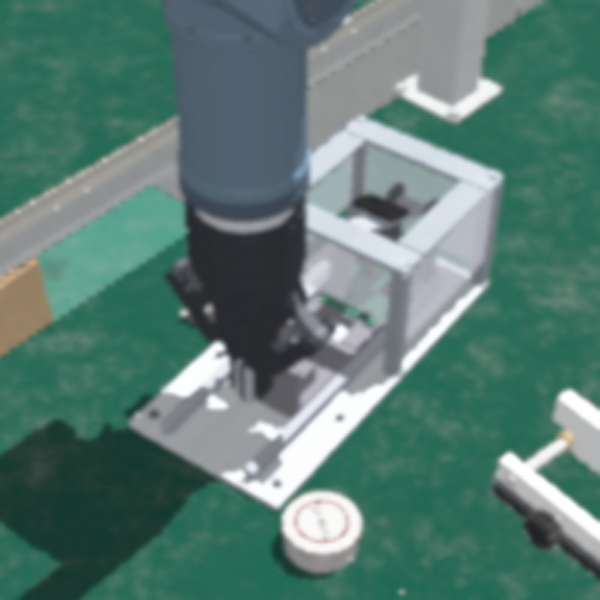

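```bash
python3 -m handwheel '[[[-0.003,0,0.0,0,1],[-0.003,0,0,0,1],[-0.002,0,0,0,1]]]';python3 -m handwheel '[[[-0.002,0,0,0,1]]]'
python3 -m handwheel '[[[-0.002,0,0,0,1]]]'
python3 - <<'E'
from h import *
s=bot.state();p=s['ee_pos']
A=Ro.from_rotvec(s['orientation']).as_matrix();d=np.load('dock.npz');R,t=d['R'],d['t']
tip=p+A@[0,0,73];print('tip',tip,(tip[:2]-t)@R,s['contact_force'])
E
```

```text
time_s: 4.25
ee_pos: [506.2, 153.8, 98.5]
orientation: [-0.167, 3.113, 0.001]
contact_force: [-1.6, -0.6, 0.7]
grip_width: 0.1
time_s: 4.35
ee_pos: [508.0, 154.0, 98.5]
orientation: [-0.167, 3.113, 0.001]
contact_force: [-2.2, -1.2, 1.0]
grip_width: -0.2
time_s: 4.45
ee_pos: [510.0, 154.3, 98.5]
orientation: [-0.167, 3.113, 0.001]
contact_force: [-2.0, -0.1, -0.8]
grip_width: 0.3
tip [511.67764178 154.38508997  25.56309443] [-142.14411486   -1.58701921] [-1.98492911 -0.07828341 -0.76061756]
```

Sliding at about 2 N; I'll step on until the force rises.

```bash
for i in 1; do :; done; python3 -m handwheel '[[[-0.0015,0,0,0,1]]]'
python3 -m handwheel '[[[-0.0015,0,0,0,1]]]'
```

```text
time_s: 4.55
ee_pos: [510.8, 154.4, 98.4]
orientation: [-0.167, 3.115, 0.0]
contact_force: [-6.8, -1.9, 4.6]
grip_width: 0.1
time_s: 4.65
ee_pos: [511.1, 154.4, 98.4]
orientation: [-0.168, 3.119, -0.0]
contact_force: [-6.5, -1.4, 4.9]
grip_width: -0.2
```

```bash
python3 -m handwheel '[[[0.002,0,0,0,1],[0.01,0,0,0,1],[0.02,0,0,0,1],[0.01,0,-0.02,0,1],[0,0,-0.03,0,1],[0,0,-0.03,0,1],[0,0,-0.03,0,1],[0,0,0,0,1]]]'
python3 - <<'E'
from h import *
s=bot.state();p=s['ee_pos']
A=Ro.from_rotvec(s['orientation']).as_matrix();d=np.load('dock.npz');R,t=d['R'],d['t']
tip=p+A@[0,0,73];print('tip',tip,(tip[:2]-t)@R,A.round(3),s['contact_force'])
np.savez('w6.npz',p=p,o=s['orientation'])
im=bot.capture('wrist');cv2.imwrite('pics/wrist6.png',im[:,:,::-1]);crop('pics/wrist6.png','pics/w6c.png',190,150,370,330,3)
im=bot.capture('top');cv2.imwrite('pics/top6.png',im[:,:,::-1]);crop('pics/top6.png','pics/top6c.png',210,100,330,250,4)
E
```

```text
time_s: 5.45
ee_pos: [464.4, 149.5, 211.0]
orientation: [-0.167, 3.112, 0.001]
contact_force: [0.6, -0.2, -0.2]
grip_width: 0.3
tip [466.21048051 149.5834484  138.06716741] [-187.86410711   -1.55831531] [[-0.994 -0.107  0.025]
 [-0.107  0.994  0.002]
 [-0.025 -0.001 -1.   ]] [ 0.58078817 -0.19275795 -0.20886782]
```

View pics/w6c.png

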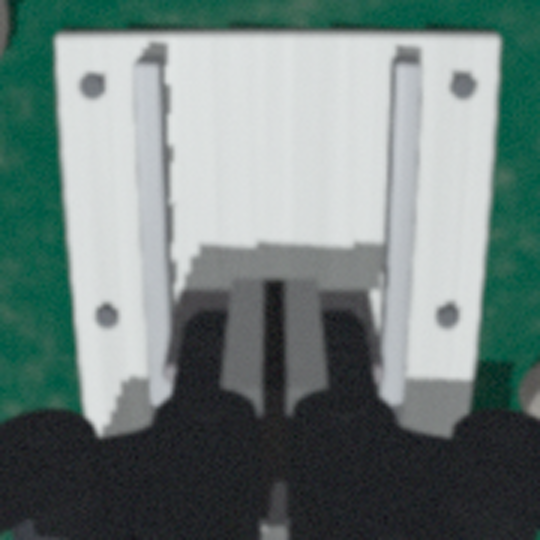

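View pics/top6c.png

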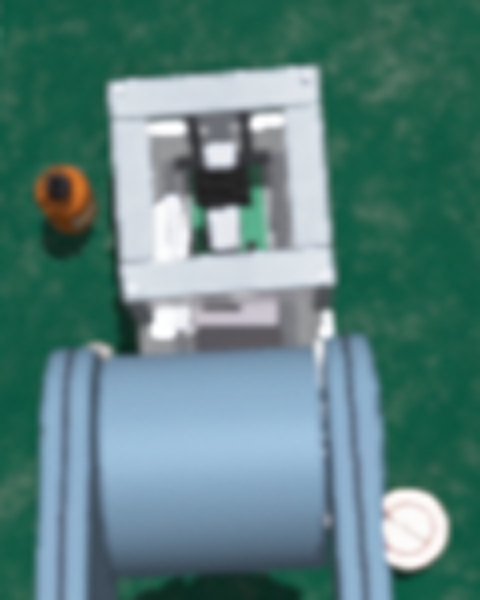

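Run:
```python
from h import *
w=np.load('w6.npz');d=np.load('dock.npz');R,t=d['R'],d['t']
for nm,u,v,z in [('bedL',190+500/3,150+33/3,6),('bedR',190+54/3,150+33/3,6),('botR',190+182/3,150+291/3,6),('botL',190+370/3,150+291/3,6)]:
    q=wplane(u,v,z,w['p'],w['o']);print(nm,q.round(1),((q[:2]-t)@R).round(1))
im=cv2.imread('pics/top6.png');
# pad centre & window
def P(u,v,z,x0=210,y0=100,k=4): return plane('top',x0+(u+.5)/k-.5,y0+(v+.5)/k-.5,z)
for nm,u,v,z in [('padnear-l',198,202,90),('padnear-r',249,205,90),('padfar',222,168,100)]:
    q=P(u,v,z);print(nm,((q[:2]-t)@R).round(1))
crop('pics/top6.png','pics/top6d.png',235,115,300,180,9)
```

```text
bedL [434.6 212.3   6. ] [-212.7   64.1]
bedR [448.5  84.3   6. ] [-212.4  -64.6]
botR [525.8 127.7   6. ] [-130.9  -29.6]
botL [519.5 185.8   6. ] [-131.    28.9]
padnear-l [-1.3 15.3]
padnear-r [ -5.7 -16.6]
padfar [16.7 -1.6]
```

View pics/top6d.png

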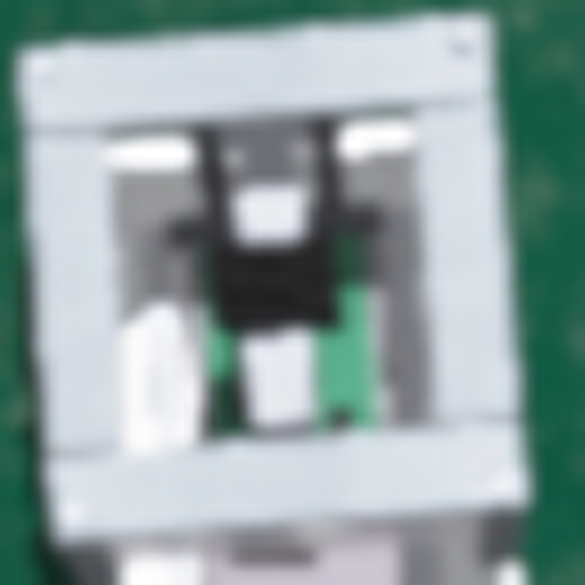

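Run:
```python
from h import *
s=bot.state();p=s['ee_pos'];A=Ro.from_rotvec(s['orientation']).as_matrix()
im=bot.capture('scene')[:,:,::-1].copy();cv2.imwrite('pics/scene7.png',im)
k=5
x,y=proj('scene',p+A@[0,0,40]);x0,y0=int(x)-60,int(y)-60
c=cv2.resize(im[y0:y0+120,x0:x0+120],None,fx=k,fy=k,interpolation=cv2.INTER_CUBIC)
for z in (73,37,30,0):
  for yy in (-42,-15,15,42):
    q=proj('scene',p+A@[0,yy,z]);cv2.circle(c,(int((q[0]-x0)*k),int((q[1]-y0)*k)),3,(0,0,255) if z in(73,37) else (0,255,255),-1)
cv2.imwrite('pics/scene7c.png',c)
```

```text
(no output)
```

View pics/scene7c.png

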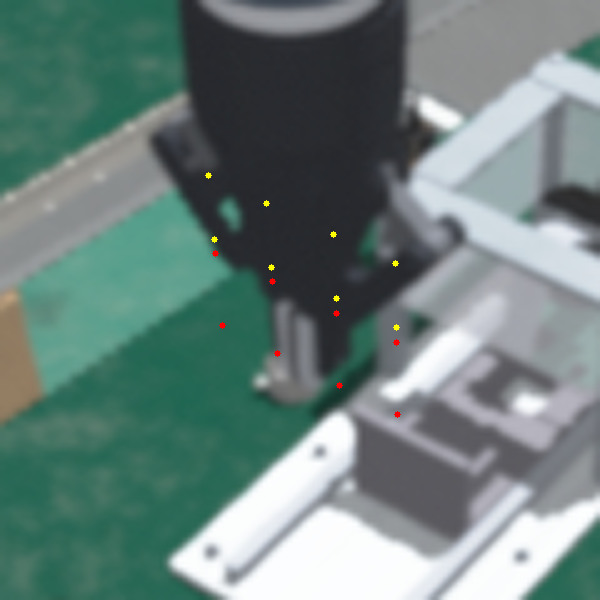

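```bash
python3 -m handwheel '[[[0,0,-0.012,0,1],[-0.02,0,0,0,1],[-0.02,0,0,0,1],[-0.02,0,0,0,1],[-0.02,0,0,0,1],[-0.02,0,0,0,1],[-0.02,0,0,0,1],[-0.02,0,0,0,1],[-0.02,0,0,0,1],[-0.02,0,0,0,1],[0,0,0,0,1],[0,0,0,0,1]]]'
cat > st.py <<'E'
from h import *
s=bot.state();p=s['ee_pos']
A=Ro.from_rotvec(s['orientation']).as_matrix();d=np.load('dock.npz');R,t=d['R'],d['t']
tip=p+A@[0,0,73];print('tip',tip.round(1),'dock',((tip[:2]-t)@R).round(1),'tcp dock',((p[:2]-t)@R).round(1),A.round(3).tolist(),s['contact_force'].round(1) if hasattr(s['contact_force'],'round') else s['contact_force'],s['joint_positions'])
E
python3 st.py
```

```text
time_s: 6.8
ee_pos: [641.7, 168.4, 210.6]
orientation: [0.167, -3.129, 0.001]
contact_force: [0.1, -0.0, -0.4]
grip_width: 0.3
tip [641.2 168.3 137.6] dock [-11.9  -1.4] tcp dock [-11.3  -1.4] [[-0.994, -0.106, -0.008], [-0.106, 0.994, -0.001], [0.008, -0.0, -1.0]] [ 0.1 -0.  -0.4] [ 8.90030591e-02  5.30952693e-01  1.35777039e+00 -3.45032428e-04
  1.26060406e+00 -1.58838702e+00]
```

```bash
python3 -m handwheel '[[[-0.007,0.001,0,0,1],[-0.006,0.001,0,0,1],[0,0,0,0,1]]]'
python3 st.py
python3 - <<'E'
from h import *
s=bot.state();np.savez('w8.npz',p=s['ee_pos'],o=s['orientation'])
for n in ('wrist','scene'):
    im=bot.capture(n);cv2.imwrite(f'pics/{n}8.png',im[:,:,::-1])
crop('pics/scene8.png','pics/scene8c.png',230,100,380,250,4)
E
```

```text
time_s: 7.1
ee_pos: [653.3, 172.0, 209.9]
orientation: [0.167, -3.126, 0.001]
contact_force: [-0.6, -0.0, -0.1]
grip_width: 0.0
tip [652.5 171.9 136.9] dock [-0.3  1. ] tcp dock [0.5 1. ] [[-0.994, -0.107, -0.011], [-0.107, 0.994, -0.001], [0.011, -0.0, -1.0]] [-0.6 -0.  -0.1] [ 9.28052725e-02  5.53609992e-01  1.32072353e+00 -2.62389555e-04
  1.27794116e+00 -1.58475028e+00]
```

View pics/wrist8.png

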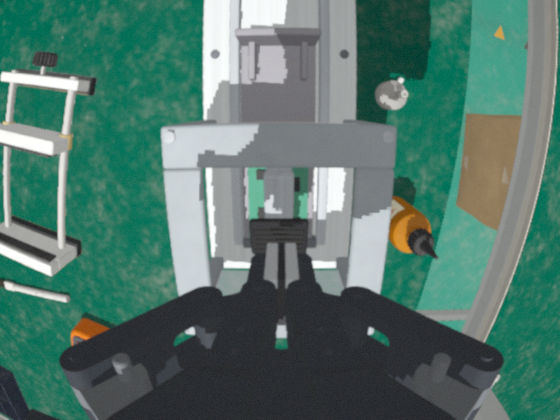

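View pics/scene8c.png

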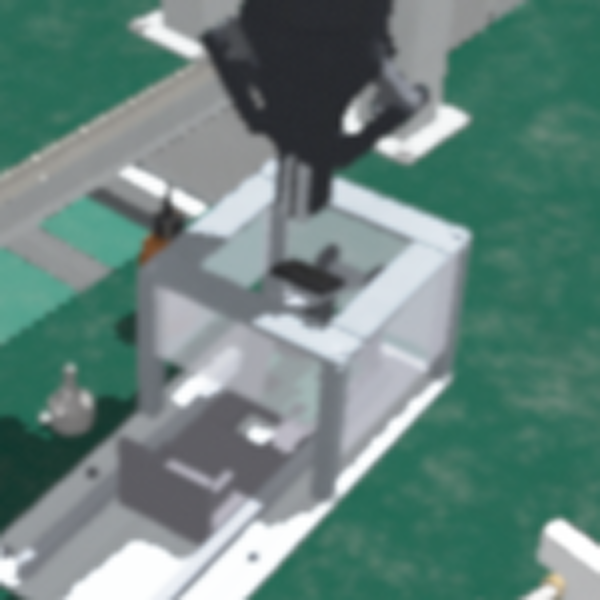

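Run:
```python
from h import *
w=np.load('w8.npz');d=np.load('dock.npz');R,t=d['R'],d['t']
for nm,u,v,z in [('frOutL',396,126,110),('frOutR',162,128,110),('frInL',355,166,110),('frInR',207,167,110),('padL',308,222,101),('padR',250,222,101),('cplateL',319,29,54),('cplateR',238,30,54),('botL',313,41,10),]:
    q=wplane(u,v,z,w['p'],w['o']);print(nm,q.round(1),((q[:2]-t)@R).round(1))
crop('pics/wrist8.png','pics/w8c.png',150,100,410,300,3)
```

```text
frOutL [580.8 227.  110. ] [-65.7  63.3]
frOutR [595.3 101.1 110. ] [-64.6 -63.4]
frInL [605.6 207.2 110. ] [-43.1  41. ]
frInR [614.7 128.  110. ] [-42.5 -38.7]
padL [643.  187.1 101. ] [-8.1 17. ]
padR [646.6 153.3 101. ] [ -8.1 -16.9]
cplateL [520.3 184.2  54. ] [-130.4   27.2]
cplateR [526.9 128.9  54. ] [-129.7  -28.5]
botL [519.7 184.2  10. ] [-131.    27.3]
```

View pics/w8c.png

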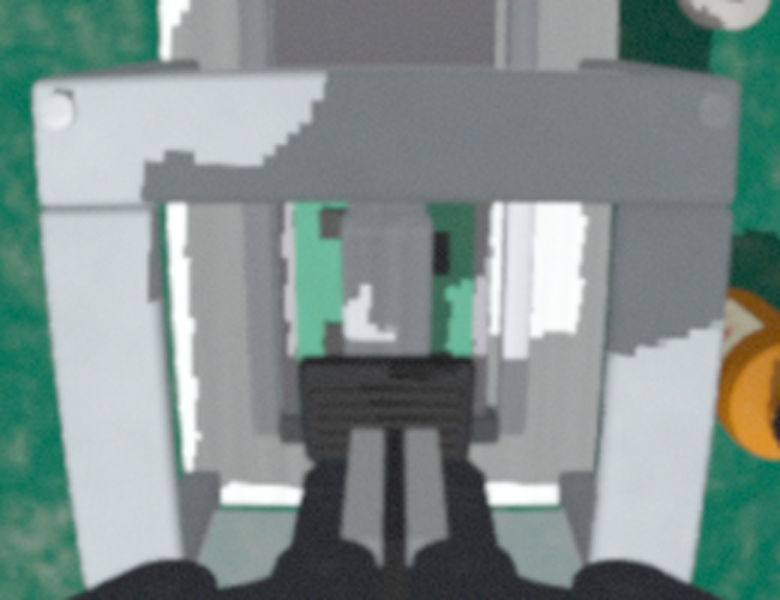

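```bash
python3 -m handwheel '[[[-0.001,-0.001,0.008,0,1],[0,0,0.01,0,1],[0,0,0.01,0,1],[0,0,0,0,1]]]'
python3 st.py
```

```text
time_s: 7.6
ee_pos: [652.7, 170.9, 179.6]
orientation: [0.168, -3.125, 0.001]
contact_force: [0.2, -0.1, 0.2]
grip_width: -0.0
tip [651.9 170.8 106.6] dock [-1.  -0.1] tcp dock [-0.2 -0.1] [[-0.994, -0.107, -0.012], [-0.107, 0.994, -0.001], [0.012, -0.0, -1.0]] [ 0.2 -0.1  0.2] [ 9.12726842e-02  5.78768831e-01  1.35609832e+00 -4.32394306e-04
  1.21844487e+00 -1.58645672e+00]
```

```bash
python3 -m handwheel '[[[-0.002,0,0.005,0,1],[0,0,0.005,0,1],[-0.001,0,0.005,0,1]]]'
python3 st.py
python3 -m handwheel '[[[0,0,0.005,0,1]]]'
```

```text
time_s: 7.9
ee_pos: [655.5, 171.2, 164.0]
orientation: [0.168, -3.125, 0.001]
contact_force: [-1.2, 0.9, 3.3]
grip_width: 0.1
tip [654.6 171.1  91. ] dock [ 1.7 -0.1] tcp dock [ 2.6 -0.1] [[-0.994, -0.107, -0.012], [-0.107, 0.994, -0.002], [0.012, -0.0, -1.0]] [-1.2  0.9  3.3] [ 9.13644433e-02  5.97934466e-01  1.36340181e+00 -4.71255621e-04
  1.19234142e+00 -1.58640597e+00]
time_s: 8.0
ee_pos: [655.7, 171.2, 159.0]
orientation: [0.168, -3.126, 0.001]
contact_force: [-1.3, -0.4, 2.4]
grip_width: 0.1
```

The lever is turning at about 3 N. I'll continue in small steps to the hard stop, where the tip should be near z 74 and the TCP near 147.

```bash
python3 -m handwheel '[[[0,0,0.004,0,1],[0,0,0.004,0,1]]]'
python3 -m handwheel '[[[0,0,0.003,0,1]]]'
python3 st.py
```

```text
time_s: 8.2
ee_pos: [655.5, 171.2, 150.5]
orientation: [0.168, -3.126, 0.001]
contact_force: [-1.7, -0.3, 2.6]
grip_width: 0.2
time_s: 8.3
ee_pos: [655.2, 171.2, 147.2]
orientation: [0.168, -3.125, 0.001]
contact_force: [-2.6, -0.8, 2.5]
grip_width: -0.1
tip [654.3 171.1  74.2] dock [ 1.5 -0. ] tcp dock [2.4 0. ] [[-0.994, -0.107, -0.012], [-0.107, 0.994, -0.002], [0.012, -0.0, -1.0]] [-2.6 -0.8  2.5] [ 9.14595210e-02  6.13974891e-01  1.37994345e+00 -4.80263309e-04
  1.15972475e+00 -1.58643577e+00]
```

```bash
python3 -m handwheel '[[[0,0,0.002,0,1]]]'
python3 st.py
```

```text
time_s: 8.4
ee_pos: [655.2, 171.2, 146.4]
orientation: [0.168, -3.125, 0.002]
contact_force: [-7.4, -1.0, 20.5]
grip_width: -0.1
tip [654.3 171.1  73.4] dock [ 1.5 -0. ] tcp dock [2.3 0. ] [[-0.994, -0.107, -0.012], [-0.107, 0.994, -0.002], [0.012, -0.0, -1.0]] [-7.4 -1.  20.5] [ 9.15152195e-02  6.14468603e-01  1.38103554e+00 -6.20142987e-04
  1.15777439e+00 -1.58640508e+00]
```

The force jumped to 20 N at tip z ≈ 73.5, which matches the hard stop at 74. Withdrawing straight up.

```bash
python3 -m handwheel '[[[0,0,0,0,1],[0,0,-0.008,0,1],[0,0,-0.01,0,1],[0,0,-0.012,0,1],[0,0,-0.015,0,1],[0,0,-0.02,0,1],[0,0,-0.02,0,1],[0,0,0,0,1]]]'
python3 st.py
python3 - <<'E'
from h import *
s=bot.state();np.savez('w9.npz',p=s['ee_pos'],o=s['orientation'])
for n in ('wrist','scene'):
    im=bot.capture(n);cv2.imwrite(f'pics/{n}9.png',im[:,:,::-1])
crop('pics/scene9.png','pics/scene9c.png',230,100,380,250,4)
crop('pics/wrist9.png','pics/w9c.png',150,60,410,300,3)
E
```

```text
time_s: 9.2
ee_pos: [657.6, 171.4, 238.5]
orientation: [0.168, -3.13, 0.001]
contact_force: [1.0, 0.1, 0.6]
grip_width: 0.2
tip [657.1 171.4 165.5] dock [ 4.3 -0.1] tcp dock [ 4.8 -0. ] [[-0.994, -0.107, -0.007], [-0.107, 0.994, -0.001], [0.007, -0.0, -1.0]] [1.  0.1 0.6] [ 9.14634627e-02  5.37236489e-01  1.27607814e+00 -4.85028756e-04
  1.33517497e+00 -1.58643571e+00]
```

View pics/w9c.png

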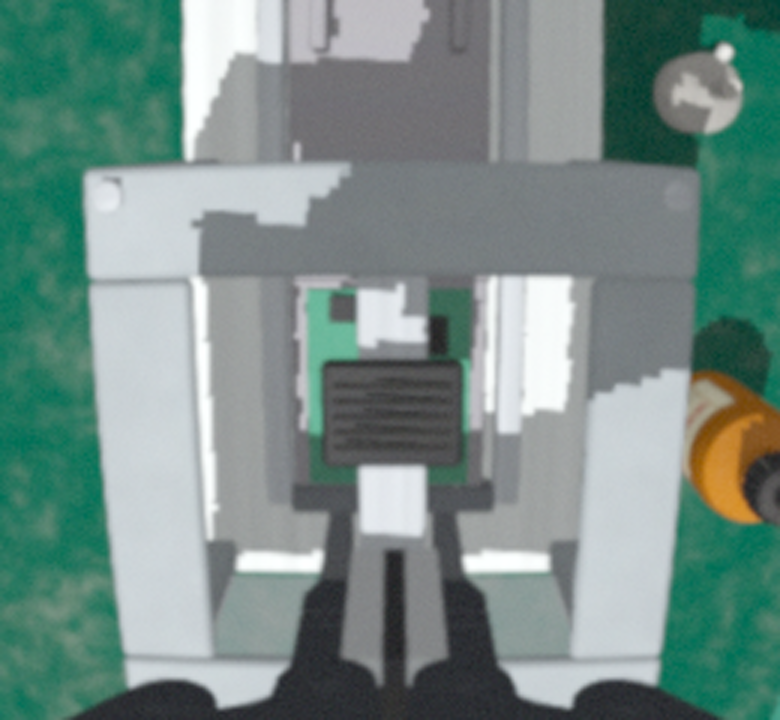

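View pics/scene9c.png

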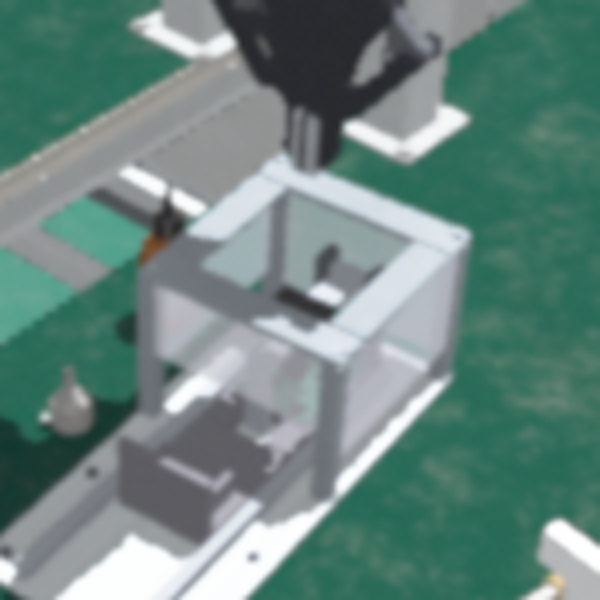

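Run:
```python
from h import *
w=np.load('w9.npz');d=np.load('dock.npz');R,t=d['R'],d['t']
P=[]
for u,v in [(323,362),(462,362),(460,465),(326,467)]:
    q=wplane(150+u/3,60+v/3,74,w['p'],w['o']);P.append((q[:2]-t)@R)
P=np.array(P);print(P.round(1),P.mean(0))
im=cv2.imread('pics/wrist9.png');
```

```text
[[-15.7 -17.1]
 [-15.7  17.1]
 [ 11.   17.2]
 [ 11.6 -16.8]] [-2.21023822  0.10684968]
```

View pics/wrist9.png

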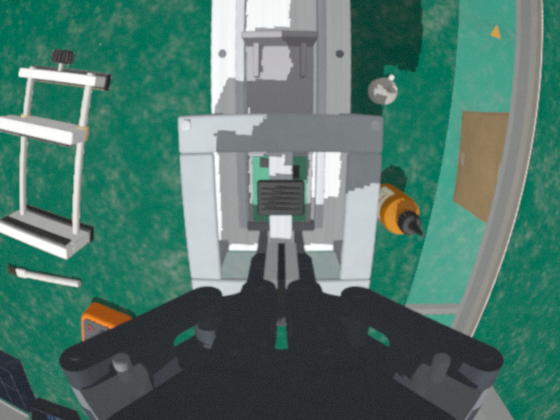

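Run:
```python
from h import *
w=np.load('w9.npz');d=np.load('dock.npz');R,t=d['R'],d['t']
for u,v,z in [(246,31,54),(317,31,54)]:
    q=wplane(u,v,z,w['p'],w['o']);print(((q[:2]-t)@R).round(1))
print(bot.close_job())
```

```text
[-130.8  -27.1]
[-130.9   27.7]
the job is handed in; nothing more can be done
None
```

The carrier is home against the back stop, the lever is pressed to its hard stop, and the job is handed in after about 9.3 s. No verdict was reported.

- **Push:** I pushed the carrier with shut fingertips on its rear plate. It slid at about 2 N until the force stepped up to about 7 N at the stop. The last picture puts the plate at dock x = -130.8 mm, against -130 mm nominal.
- **Lever:** I went down through the window centre and pressed the pad. The lever turned at about 3 N until the force jumped to about 20 N with the tip at z = 73.4 mm, where 74 mm is fully pressed. In the last picture the pad lies level at dock x = -2, y = 0.
- **Withdrawal:** I came straight up to a tip height of 165 mm, touching nothing. The lever force stayed low until the hard stop, so I saw no sign of touching the guard. The bottle and nozzle look undisturbed in the last picture. The tin was out of view there and was last seen standing in place after the push.

**Checks that disagreed:** the three cameras differed by 2 to 3 mm on where the dock lies, which is about the calibration error. One fast descent before the push drifted about 8 mm along and 6 mm sideways, with a small tilt. The fingertips may have touched the plate lightly then (about 1 N). I corrected the position before pushing.

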